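# Dock two stoppered flasks in their sprung cradles and press the large one home

## Robot

A 6-joint arm with a two-finger parallel gripper is mounted at the origin on the work surface. World frame = base frame: x ahead of the robot, y to its left, z up, the work surface at z = 0. Lengths are in mm, angles in rad, forces in N, time in s.
With the tool pointing down it reaches from about 375 to 925 mm from the base axis. Payload 5.7 kg.
Tool frame: the origin (TCP) lies on the front face of the gripper's body, between the roots of the fingers; the fingertips stand 80 mm ahead of it and the grasp point (between the pads) lies 61 mm ahead of it; z points along the fingers, y is the direction in which the jaws open and shut (so a half turn about z gives the same grasp; the last joint's range is limited). The gripper opens to 88 mm and grips with 3 to 60 N. Pads are 20 mm wide; open, the fingers measure 115 mm over their backs; the gripper's body (75 mm by 178 mm) begins 61 mm behind the grasp point.
Start: joints at [-1.224, 0.359, 1.51, -0, 1.272, -0.115], TCP at [267.319, -537.134, 302.623] pointing down, gripper open.
Joint ranges: [-2.97, 2.97], [-1.01, 2.36], [0.21, 2.38], [-0.96, 4.11], [0.2, 2.71], [-2.98, 2.98]. Speed limits (rad/s): [2.39, 2.39, 3.14, 3.14, 3.14, 3.14].

## Interface

Orientations are given as a unit quaternion [w, x, y, z].
In Python, from plant import readout, optics, workorder gives the robot as it stands. The module is installed in compiled form; this text tells all that it offers.
- The arm moves only by the shell command python3 -m creep 'ROWS' [OPENING] [FORCE]. ROWS is JSON, a list of rows, each an object with "delta_pos": the shift along the tool's x, y, z in mm, a list of three; "roll": the turn about the tool's z in rad. In form: [{"delta_pos": [x, y, z], "roll": roll}, ...]. A call has 1 to 10 rows; each row shifts and turns the pose as measured when the row begins, along the tool's axes as they then stand; what a row does not reach is not made up. A row lasts 1/8 s, in which the tool goes at most 62.5 mm and 10.7 degrees, less where a joint would pass 70% of its speed; a pose out of reach is approached as far as the arm can. A call with a gripper value outside its range is refused whole. OPENING is the opening, from 0 (shut) to 1 (fully open), set as the call begins (- or left out, the last holds). The fingers move at their own pace and stop on an object; FORCE is the grip in N (left out, the last holds). Time passes only in rows, so rows that do not move let the fingers close. It gives the time, the measured TCP pose, the force and the opening at its end, in the units of the state.
- readout.observe(): the state, without advancing time (a new reading comes with each control period).
- optics.grab_frame(name): name is "side" or "top" or "wrist"; returns the picture (400x640x3 uint8, blue, green, red); there is no depth.
- optics.camera_info(name): a dict with "fx", "fy", "cx", "cy" (pixels), "rvec" (rotation vector, rad) and "tvec" (3), from world to camera coordinates, as OpenCV has them; the wrist camera has in their place "T_tool_cam" (4x4, takes a point from camera to tool coordinates, whose origin is the TCP and whose axes are the flange's). Camera axes: x right, y down, z forward; pixel columns grow to the right and rows downward; lengths in mm; the calibration is good to about 2 mm. A picture is of the moment at which its call begins: read the wrist's pose just before it. camera_info takes no time and is no camera call.
- workorder.finish_job(): hands the job in, once; it reports no verdict.
The state is a dict: "time_s": time; "q": joint angles; "joint_vel": joint speeds; "joint_torque": joint torques, N m; "tcp_pos": TCP position; "eef_rot": TCP orientation; "wrist_force": force on the tool from outside, world axes, zero at the start; "torque": the same for the moment, N m; "gripper_width": finger opening in mm.
Only numpy, scipy, OpenCV 4.12 (cv2) and the standard library are available. Lean on these libraries where they do the work, as an engineer would, in place of code of your own. Each camera call takes 0.05 s, during which the arm holds its last target. There are 200 camera calls.

## Task

Put each amber flask in the sprung ring cradle that matches its size: first set the small flask upright in the small cradle and let go of it, then set the large flask upright in the large cradle and push it straight down until its ring reaches the bottom stop. Finish while still holding the large flask pressed fully down, without letting go and with the robot pressing on the flask only, not on the ring. Do not drop the flasks, and leave the vial, the tape roll and the jar where they are.

Things in the scene. Friction and masses are not known exactly. Their poses are not given: they have to be found in the camera images.
- small_flask_mid (a point): small loose amber flask, 95 mm high, about 90 g. This point: on its axis 47.5 mm above the underside, z up the neck. Ball body 48 mm wide, centre 20.5 mm above the underside; flat foot 25 mm wide; straight neck 20 mm wide from 42 to 83 mm up, then a lip 24 mm wide, 4 mm high, and a black stopper. Starts standing on the table. Seated in its ring, its underside is about 5 mm below the ring top.
- large_flask_mid (a point): large loose amber flask, 115 mm high, about 200 g. This point: on its axis 57.5 mm above the underside, z up the neck. Ball body 68 mm wide, centre 29 mm above the underside; flat foot 35 mm wide; straight neck 26 mm wide from 60 to 103 mm up, then a lip 30 mm wide, 4 mm high, and a black stopper. Starts standing on the table. Seated in its ring, its underside is about 7 mm below the ring top.
- small_cradle_mouth (a point): centre of the small cradle's ring at its top face, 55 mm above the table with the ring up; moves with the ring, z up, yaw is of no matter. Cradle fixed to the table: square grey base 80 mm wide, 12 mm high; above it a level steel ring, bore 36 mm, outside 56 mm, 10 mm thick, on three spring plungers. The flask's weight does not push its ring down.
- large_cradle_mouth (a point): centre of the large cradle's ring at its top face, 55 mm above the table with the ring up; moves with the ring, z up, yaw is of no matter. Cradle fixed to the table: square grey base 98 mm wide, 12 mm high; above it a level steel ring, bore 52 mm, outside 74 mm, 10 mm thick, on three spring plungers. The flask's weight does not push its ring down.
- large_cradle_ring (a joint): how far the large cradle's ring is pushed down, m: 0 up (start), 0.018 at the bottom stop. The spring pushes up with about 5 N at the top and 12 N at the bottom and lifts the ring again when let go.
- vial_mid (a point): middle of a small vial with a blue cap, 24 mm in diameter, 45 mm high, loose; not to be disturbed
- tape_mid (a point): middle of a roll of paper tape lying flat, 68 mm in diameter, 24 mm high, loose; not to be disturbed
- jar_mid (a point): middle of a jar with a white lid, 60 mm in diameter, 70 mm high, loose; not to be disturbed

How it is judged (in metres and radians):
On the way:
1. the small flask sits upright in the small cradle's ring, released and at rest (horizontal distance between small_flask_mid and small_cradle_mouth below 0.012 m and z of small_flask_mid in the frame of small_cradle_mouth between 0.037 and 0.047 m and angle between small_flask_mid's own z axis and vertical below 0.25 rad and contact force between small_flask and the fingers below 0.2 N and contact force between small_flask and the arm below 0.2 N and contact force between small_flask and small_cradle_ring above 0.2 N and linear speed of small_flask below 0.03 m/s), for 0.3 s.
At the end, for the whole second after the job is handed in: Small flask seated in the small ring, untouched, at rest; large flask seated in the large ring (both within 12 mm sideways, 5 mm in height, 0.25 rad tilt), pushed by the robot with over 6 N on the ring, the ring over 14.5 of its 18 mm down, robot not on the ring (all of step 1 and horizontal distance between large_flask_mid and large_cradle_mouth below 0.012 m and z of large_flask_mid in the frame of large_cradle_mouth between 0.046 and 0.057 m and angle between large_flask_mid's own z axis and vertical below 0.25 rad and value of joint large_cradle_ring above 0.0145 m and contact force between large_flask and large_cradle_ring above 6 N and (contact force between large_flask and the fingers above 3 N or contact force between large_flask and the arm above 3 N) and contact force between large_cradle_ring and the fingers below 0.5 N and contact force between large_cradle_ring and the arm below 0.5 N and linear speed of large_flask below 0.03 m/s); the arm keeps its last pose, push and grip.
It fails at once if the vial is shifted by more than 30 mm (distance of vial_mid from where it was at the start of the episode above 0.03 m).
It fails at once if the tape roll is shifted by more than 30 mm (distance of tape_mid from where it was at the start of the episode above 0.03 m).
It fails at once if the jar is shifted by more than 30 mm (distance of jar_mid from where it was at the start of the episode above 0.03 m).
It fails at once if the small flask is dropped or thrown: it flies free of everything at over 0.6 m/s (contact force between small_flask and anything else below 0.001 N and linear speed of small_flask above 0.6 m/s).
It fails at once if the large flask is dropped or thrown: it flies free of everything at over 0.6 m/s (contact force between large_flask and anything else below 0.001 N and linear speed of large_flask above 0.6 m/s).
It also fails if it takes over 64 s, if anything falls off the work surface, if the arm or the gripper's body presses on something with over 40 N, if the wrist force passes 120 N, or if a joint passes its speed limit or range.

## Working session

There is one attempt and no reset: what is moved stays moved. The work goes in short steps, Python scripts to look and compute and a shell command to move; the robot and the scene stay as the last step left them, time stands still between calls to the robot, and variables do not carry over. Pictures are saved under pics/ and viewed, on a budget of 10 in all, crops included, one or two more only if the job needs it, and the job is handed in when it is done.

```bash
mkdir -p pics; python3 - <<'E'
from plant import readout, optics
import cv2, numpy as np
print(readout.observe())
for n in ("top","side"):
    i=optics.camera_info(n); print(n,i)
    cv2.imwrite(f"pics/{n}0.png",optics.grab_frame(n))
print(optics.camera_info("wrist"))
E
```

```text
{'time_s': 0.0, 'q': array([-1.22406943e+00,  3.59525880e-01,  1.51143971e+00, -3.22480226e-05,
        1.27250088e+00, -1.15076705e-01]), 'joint_vel': array([ 0.00041679, -0.00215801, -0.00028211, -0.00054048,  0.00202375,
       -0.00111652]), 'joint_torque': array([-1.79775037e-03, -5.15382457e+01, -2.70727909e+01,  6.73046149e-02,
        3.51604109e-02, -1.64869389e-04]), 'tcp_pos': array([ 267.14633698, -536.62835801,  301.7942671 ]), 'eef_rot': array([-9.28849187e-04,  9.73458894e-01,  2.28860010e-01, -1.23579177e-04]), 'wrist_force': array([-0.09251972, -0.57320745, -0.00126791]), 'torque': array([-0.01861603,  0.03896787, -0.01036727]), 'gripper_width': 88.050028442308}
top {'fx': 372.7447373252805, 'fy': 372.7447373252805, 'cx': 316.5546521072149, 'cy': 202.49514657902907, 'rvec': array([ 2.08270141, -2.12508268,  0.14874631]), 'tvec': array([111.23380466, 571.99077334, 690.20631222])}
side {'fx': 472.61180623917113, 'fy': 472.61180623917113, 'cx': 316.67565218428524, 'cy': 199.03306482399324, 'rvec': array([ 0.6003302 , -2.72288823,  1.04732734]), 'tvec': array([530.30477779, 172.58262173, 895.41211948])}
{'fx': 311.17605816719436, 'fy': 311.17605816719436, 'cx': 317.08458089097866, 'cy': 196.99581985648936, 'T_tool_cam': array([[ 2.24463748e-04, -9.58316243e-01, -2.85709518e-01,
         7.74916829e+01],
       [ 9.99999973e-01,  2.00178542e-04,  1.14204785e-04,
         4.77520840e-01],
       [-5.22513856e-05, -2.85709536e-01,  9.58316262e-01,
        -8.21329382e+01],
       [ 0.00000000e+00,  0.00000000e+00,  0.00000000e+00,
         1.00000000e+00]])}
```

View pics/top0.png

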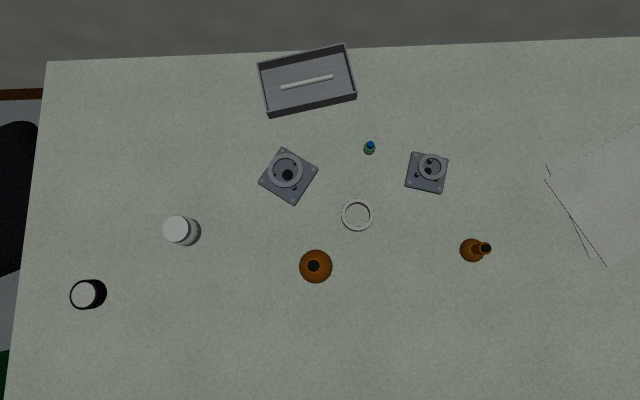

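View pics/side0.png

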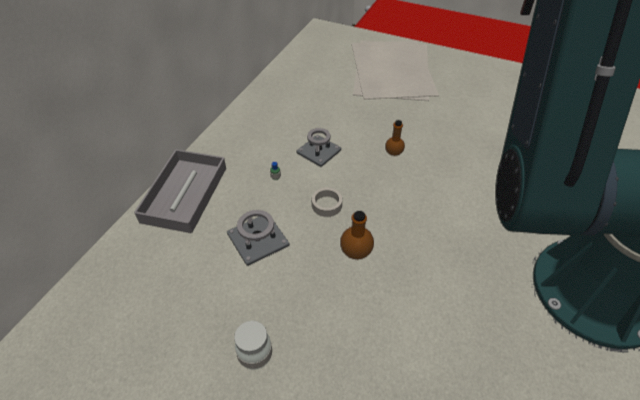

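The top view shows the small flask around (478,248), the large flask at (315,266), the small cradle at (430,167) and the large cradle at (285,170). The vial is at (369,148), the tape at (357,215) and the jar at (181,230). The side view shows the same layout. I'll enlarge both.

```bash
python3 - <<'E'
import cv2
a=cv2.imread("pics/top0.png")[135:295,250:510]; cv2.imwrite("pics/topc.png",cv2.resize(a,None,fx=3,fy=3,interpolation=cv2.INTER_CUBIC))
a=cv2.imread("pics/side0.png")[110:270,220:420]; cv2.imwrite("pics/sidec.png",cv2.resize(a,None,fx=3.5,fy=3.5,interpolation=cv2.INTER_CUBIC))
E
```

```text
(no output)
```

View pics/topc.png

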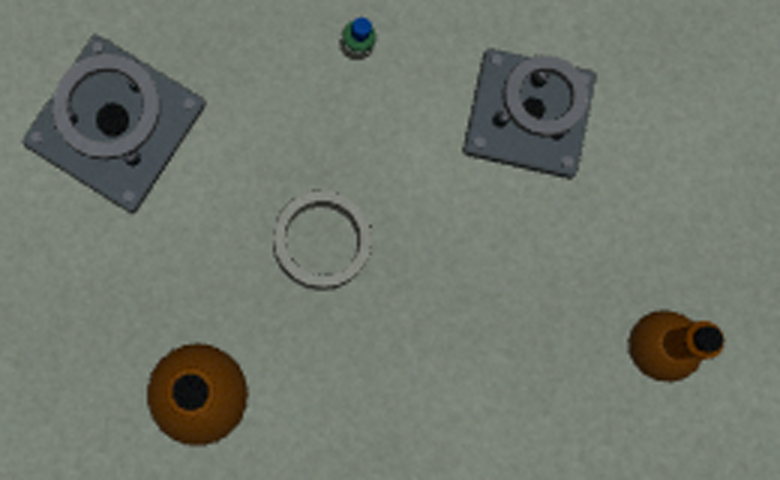

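View pics/sidec.png

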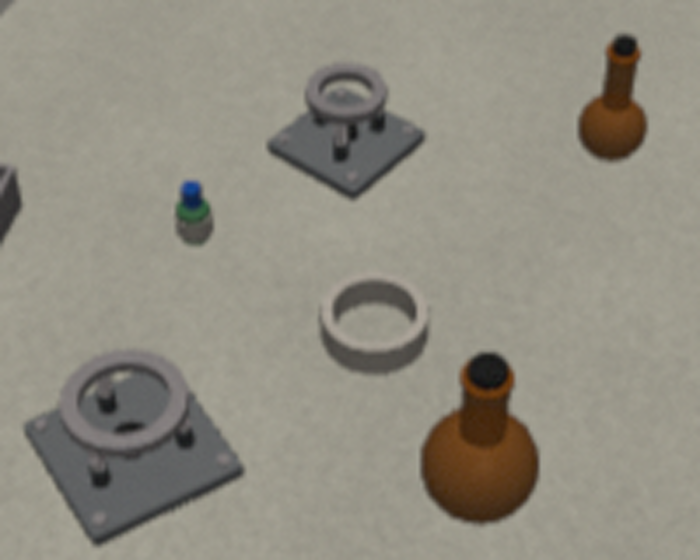

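```bash
cat >h.py <<'E'
import cv2, numpy as np
from plant import optics
def ray(n,uv):
    i=optics.camera_info(n);K=np.array([[i['fx'],0,i['cx']],[0,i['fy'],i['cy']],[0,0,1.]])
    R=cv2.Rodrigues(i['rvec'])[0]; c=-R.T@i['tvec']; d=R.T@np.linalg.solve(K,[*uv,1]); return c,d/np.linalg.norm(d)
def atz(n,uv,z):
    c,d=ray(n,uv); return c+d*(z-c[2])/d[2]
def tri(a,b):
    (c1,d1),(c2,d2)=a,b; s=np.linalg.lstsq(np.c_[d1,-d2],c2-c1,rcond=None)[0]; p,q=c1+s[0]*d1,c2+s[1]*d2; return (p+q)/2,np.linalg.norm(p-q)
E
python3 - <<'E'
from h import *
np.set_printoptions(precision=1,suppress=True)
P={'s_stop':((708,340),(625,42),95),'s_body':((665,346),(612,127),20.5),'l_stop':((191,392),(488,369),115),'l_body':((197,394),(480,464),29),
'Lring':((106,106),(125,397),55),'Sring':((546,95),(346,91),55),'tape':((322,240),(375,312),24),'vial':((362,28),(191,187),45)}
for k,(t,s,z) in P.items():
    t=(np.array(t)+.5)/3-.5+[250,135]; s=(np.array(s)+.5)/3.5-.5+[220,110]
    p,e=tri(ray('top',t),ray('side',s)); print(k,p,round(e,1),'top',atz('top',t,z)[:2],'side',atz('side',s,z)[:2])
print('jar',atz('top',(177,229),70), 'side',atz('side',(251,334),70))
E
```

```text
s_stop [ 474.8 -207.4   95.7] 0.9 top [ 475.3 -207.6] side [ 474.6 -208.5]
s_body [ 475.4 -208.8   20.4] 1.3 top [ 476.  -208.6] side [ 474.7 -208.8]
l_stop [448.8 104.8 111.3] 0.8 top [449.1 104.7] side [447.5 107.7]
l_body [448.7 105.2  28.3] 1.5 top [449.3 105.4] side [447.8 105.5]
Lring [643.7 163.4  53.3] 0.2 top [643.4 163.2] side [642.8 164.5]
Sring [ 643.1 -134.1   51.3] 0.8 top [ 642.5 -133. ] side [ 640.9 -130.2]
tape [552.7  17.7  21.3] 0.3 top [552.5  17.9] side [551.6  19.9]
vial [697.5 -13.7  43.8] 0.4 top [697.  -13.6] side [697.1 -12.6]
jar [525. 375.  70.] side [525.1 379.1  70. ]
```

The two cameras agree to 1–3 mm, and the heights match the given sizes. Next I align the tool with the world axes and go above the small flask.

```bash
python3 -m creep '[{"delta_pos":[0,0,0],"roll":0.155},{"delta_pos":[0,0,0],"roll":0.155},{"delta_pos":[0,0,0],"roll":0.155},{"delta_pos":[30,-47,5],"roll":0},{"delta_pos":[30,-47,5],"roll":0},{"delta_pos":[30,-47,5],"roll":0},{"delta_pos":[30,-47,5],"roll":0},{"delta_pos":[30,-47,5],"roll":0},{"delta_pos":[30,-47,5],"roll":0},{"delta_pos":[20,-30,5],"roll":0}]' 1
cat >s.py <<'E'
from plant import readout
from scipy.spatial.transform import Rotation as R
import numpy as np, sys
np.set_printoptions(precision=2,suppress=True)
o=readout.observe(); q=o['eef_rot']; r=R.from_quat([*q[1:],q[0]])
M=r.as_matrix(); print(o['time_s'],o['tcp_pos'],'F',o['wrist_force'],'w',round(o['gripper_width'],1),'yaw',np.arctan2(M[1,0],M[0,0]).round(3),'zax',M[:,2],'q',o['q'])
if len(sys.argv)>3: print('delta tool',M.T@(np.array(list(map(float,sys.argv[1:4])))-o['tcp_pos']))
E
python3 s.py 475.2 -208.3 126
```

```text
time_s: 1.35
tcp_pos: [476.9, -221.3, 263.3]
eef_rot: [-0.002, 1.0, -0.013, -0.001]
wrist_force: [-0.1, -1.1, -0.5]
gripper_width: 88.0
1.35 [ 476.89 -221.26  263.34] F [-0.07 -1.1  -0.52] w 88.0 yaw -0.026 zax [-0.  0. -1.] q [-0.57  0.3   1.72  0.    1.14  1.03]
delta tool [ -1.65 -12.26 137.4 ]
```

```bash
python3 -m creep '[{"delta_pos":[-2,-12,35],"roll":-0.026},{"delta_pos":[0,0,0],"roll":0},{"delta_pos":[0,0,0],"roll":0}]' 1; python3 s.py 475.2 -208.3 126; python3 - <<'E'
from plant import optics; import cv2
cv2.imwrite("pics/w1.png",optics.grab_frame("wrist"))
E
```

```text
time_s: 1.72
tcp_pos: [476.6, -206.6, 228.1]
eef_rot: [-0.002, 1.0, 0.002, -0.001]
wrist_force: [-0.5, -0.5, 0.6]
gripper_width: 88.0
1.725 [ 476.62 -206.63  228.1 ] F [-0.54 -0.51  0.59] w 88.0 yaw 0.005 zax [-0.  0. -1.] q [-0.54  0.33  1.77  0.    1.05  1.02]
delta tool [ -1.19   2.17 102.09]
```

View pics/w1.png

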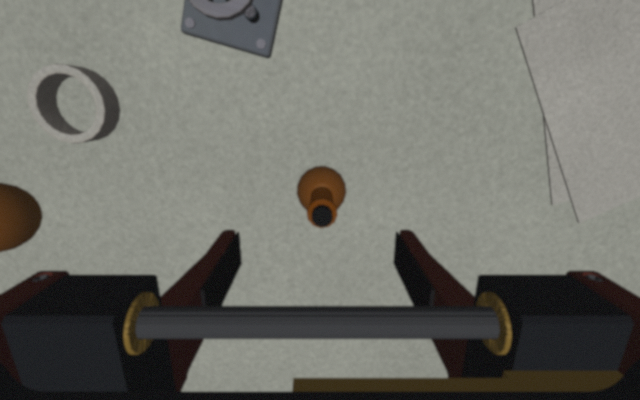

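The wrist view shows the flask neck at (322,214), midway between the fingertips at about (238,235) and (402,235). Lateral alignment is good, so I descend.

```bash
python3 -m creep '[{"delta_pos":[-1,2,30],"roll":0},{"delta_pos":[0,0,30],"roll":0},{"delta_pos":[0,0,25],"roll":0},{"delta_pos":[0,0,14],"roll":0},{"delta_pos":[0,0,0],"roll":0}]' 1; python3 s.py 475.2 -208.3 126
```

```text
time_s: 2.4
tcp_pos: [478.8, -215.3, 132.3]
eef_rot: [0.001, 1.0, -0.001, 0.004]
wrist_force: [0.5, 0.9, -0.5]
gripper_width: 87.9
2.4 [ 478.77 -215.31  132.31] F [ 0.52  0.86 -0.54] w 87.9 yaw -0.003 zax [ 0.01 -0.   -1.  ] q [-0.56  0.47  1.85  0.    0.81  1.02]
delta tool [-3.64 -7.01  6.27]
```

```bash
python3 -m creep '[{"delta_pos":[-4,-7,6],"roll":0},{"delta_pos":[0,0,0],"roll":0},{"delta_pos":[0,0,0],"roll":0}]' 1; python3 s.py 475.2 -208.3 126;python3 s.py
```

```text
time_s: 2.78
tcp_pos: [475.7, -208.8, 128.1]
eef_rot: [0.002, 1.0, -0.002, 0.005]
wrist_force: [-0.0, -0.3, -0.3]
gripper_width: 88.0
2.775 [ 475.75 -208.76  128.1 ] F [-0.01 -0.27 -0.26] w 88.0 yaw -0.003 zax [ 0.01 -0.   -1.  ] q [-0.55  0.47  1.87  0.    0.79  1.02]
delta tool [-0.57 -0.47  2.1 ]
2.775 [ 475.75 -208.76  128.1 ] F [-0.01 -0.27 -0.26] w 88.0 yaw -0.003 zax [ 0.01 -0.   -1.  ] q [-0.55  0.47  1.87  0.    0.79  1.02]
```

```bash
python3 -m creep '[{"delta_pos":[0,0,1],"roll":0},{"delta_pos":[0,0,0],"roll":0},{"delta_pos":[0,0,0],"roll":0},{"delta_pos":[0,0,0],"roll":0},{"delta_pos":[0,0,0],"roll":0},{"delta_pos":[0,0,0],"roll":0},{"delta_pos":[0,0,0],"roll":0}]' 0 25; python3 s.py 475.2 -208.3 126
```

```text
time_s: 3.65
tcp_pos: [476.3, -209.0, 127.7]
eef_rot: [0.002, 1.0, -0.001, 0.006]
wrist_force: [-0.3, 0.3, -1.1]
gripper_width: 22.9
3.65 [ 476.31 -209.    127.72] F [-0.29  0.34 -1.06] w 22.9 yaw -0.003 zax [ 0.01 -0.   -1.  ] q [-0.55  0.47  1.87  0.    0.79  1.02]
delta tool [-1.13 -0.7   1.71]
```

```bash
python3 -m creep '[{"delta_pos":[0,0,0],"roll":0},{"delta_pos":[0,0,0],"roll":0}]' 0 25; python3 s.py
```

```text
time_s: 3.9
tcp_pos: [476.3, -209.0, 127.7]
eef_rot: [0.002, 1.0, -0.001, 0.006]
wrist_force: [0.8, -0.3, -0.0]
gripper_width: 22.5
3.9 [ 476.3  -208.98  127.73] F [ 0.84 -0.33 -0.01] w 22.5 yaw -0.003 zax [ 0.01 -0.   -1.  ] q [-0.55  0.47  1.87  0.    0.79  1.02]
```

```bash
python3 -m creep '[{"delta_pos":[0,0,-15],"roll":0},{"delta_pos":[0,0,-25],"roll":0},{"delta_pos":[0,0,-25],"roll":0},{"delta_pos":[0,0,-25],"roll":0},{"delta_pos":[0,0,0],"roll":0},{"delta_pos":[0,0,0],"roll":0}]' 0 25; python3 s.py 642 -132 218; python3 - <<'E'
from plant import optics; import cv2
a=optics.grab_frame("wrist");b=optics.grab_frame("side")[60:200,280:460]
cv2.imwrite("pics/w2.png",cv2.vconcat([cv2.resize(b,(450,350)),cv2.resize(a[100:],(450,211))]))
E
```

```text
time_s: 4.65
tcp_pos: [474.6, -208.2, 223.1]
eef_rot: [0.002, 1.0, -0.001, 0.006]
wrist_force: [-0.3, -0.5, 0.0]
gripper_width: 22.8
4.65 [ 474.59 -208.18  223.06] F [-0.26 -0.47  0.04] w 22.8 yaw -0.003 zax [ 0.01 -0.   -1.  ] q [-0.55  0.33  1.79  0.    1.01  1.02]
delta tool [167.12 -76.68   6.76]
```

View pics/w2.png

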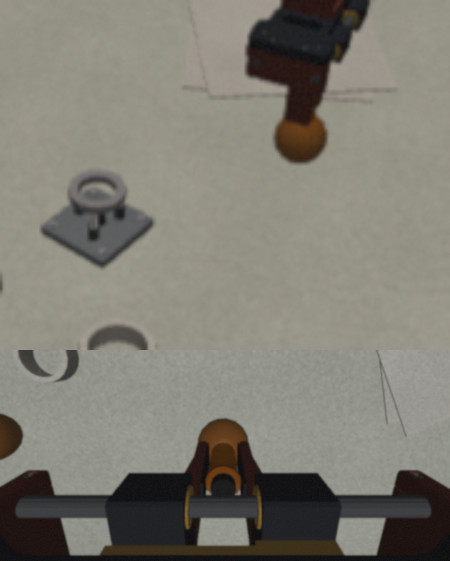

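The flask is held upright in the fingers and clear of the table. Carrying it over the small cradle.

```bash
python3 -m creep '[{"delta_pos":[28,-12,0],"roll":0},{"delta_pos":[34,-16,0],"roll":0},{"delta_pos":[34,-16,0],"roll":0},{"delta_pos":[34,-16,0],"roll":0},{"delta_pos":[25,-12,0],"roll":0},{"delta_pos":[13,-5,0],"roll":0},{"delta_pos":[0,0,0],"roll":0},{"delta_pos":[0,0,0],"roll":0}]' 0 25; python3 s.py 643 -132 180
```

```text
time_s: 5.75
tcp_pos: [642.4, -128.9, 213.9]
eef_rot: [-0.0, 1.0, -0.002, -0.002]
wrist_force: [0.8, 0.5, -0.7]
gripper_width: 22.2
5.75 [ 642.37 -128.87  213.91] F [ 0.78  0.45 -0.66] w 22.2 yaw -0.005 zax [-0.  0. -1.] q [-0.3   0.52  1.47 -0.    1.15  1.27]
delta tool [ 0.81  3.15 33.9 ]
```

```bash
python3 -m creep '[{"delta_pos":[1,3,12],"roll":0},{"delta_pos":[0,0,10],"roll":0},{"delta_pos":[0,0,0],"roll":0},{"delta_pos":[0,0,0],"roll":0}]' 0 25; python3 s.py 643 -132.5 186; python3 - <<'E'
from plant import optics; import cv2
a=optics.grab_frame("wrist")[40:300,120:520];b=optics.grab_frame("side")[80:180,270:400];t=optics.grab_frame("top")[120:220,380:510]
cv2.imwrite("pics/w3.png",cv2.vconcat([cv2.hconcat([cv2.resize(b,(390,300),interpolation=2),cv2.resize(t,(390,300),interpolation=2)]),cv2.resize(a,(780,280))]))
E
```

```text
time_s: 6.25
tcp_pos: [640.8, -133.4, 189.9]
eef_rot: [-0.001, 1.0, -0.003, -0.004]
wrist_force: [0.0, -0.3, -0.8]
gripper_width: 22.4
6.25 [ 640.82 -133.4   189.94] F [ 0.03 -0.34 -0.81] w 22.4 yaw -0.007 zax [-0.01  0.   -1.  ] q [-0.31  0.55  1.5  -0.    1.11  1.27]
delta tool [ 2.2  -0.91  3.93]
```

View pics/w3.png

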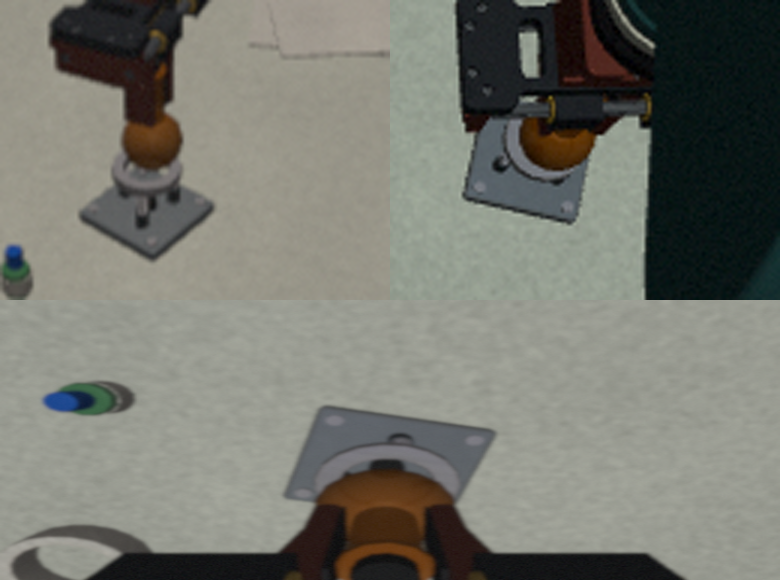

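```bash
python3 - <<'E'
from h import *
f=lambda c,o:(np.array(c)+.5)/3-.5+o
np.set_printoptions(precision=1,suppress=True)
s=f((152,139),[270,80]);t=f((557,134)-np.array([390,0]),[380,120])
print(tri(ray('side',s),ray('top',t)),atz('side',s,82.5),atz('top',t,82.5))
# project expected ball centre and ring into crops
for n,o in(('side',[270,80]),('top',[380,120])):
    i=optics.camera_info(n);K=np.array([[i['fx'],0,i['cx']],[0,i['fy'],i['cy']],[0,0,1.]])
    p=cv2.projectPoints(np.array([[640.,-133.4,82.5],[642.5,-132.5,82.5],[642.5,-132.5,55],[667,-132.5,82.5]]),i['rvec'],i['tvec'],K,None)[0][:,0]
    print(n,(p-o+.5)*3-.5)
E
```

```text
(array([ 637.7, -132.6,   83.5]), np.float64(1.082801141993991)) [ 637.7 -133.8   82.5] [ 638.6 -132.8   82.5]
side [[149.1 138.5]
 [145.7 138.3]
 [145.9 165.7]
 [117.3 130. ]]
top [[167.8 131.8]
 [166.1 128.1]
 [155.2 140. ]
 [163.3  91.8]]
```

Triangulated from the pictures, the ball centre is at (638,−133,83), about 4 mm short of the ring in x. The height agrees with expectation. I correct x and lower.

```bash
python3 -m creep '[{"delta_pos":[4,0,0],"roll":0},{"delta_pos":[0,0,0],"roll":0}]' 0 25; python3 s.py 645 -132.7 178; python3 -m creep '[{"delta_pos":[0,0,5],"roll":0},{"delta_pos":[0,0,3],"roll":0},{"delta_pos":[0,0,0],"roll":0}]' 0 25; python3 s.py 645 -132.7 178
```

```text
time_s: 6.65
tcp_pos: [645.8, -133.3, 190.9]
eef_rot: [-0.0, 1.0, -0.003, -0.003]
wrist_force: [0.7, 0.3, -0.6]
gripper_width: 22.8
6.65 [ 645.85 -133.3   190.87] F [ 0.68  0.33 -0.58] w 22.8 yaw -0.006 zax [-0.01  0.   -1.  ] q [-0.31  0.55  1.48 -0.    1.11  1.27]
delta tool [-0.78 -0.59 12.88]
time_s: 7.02
tcp_pos: [645.8, -133.1, 182.2]
eef_rot: [-0.0, 1.0, -0.003, -0.003]
wrist_force: [0.5, 0.9, -0.5]
gripper_width: 22.7
7.025 [ 645.77 -133.14  182.21] F [ 0.54  0.91 -0.47] w 22.7 yaw -0.006 zax [-0.01  0.   -1.  ] q [-0.31  0.56  1.49 -0.    1.09  1.27]
delta tool [-0.75 -0.43  4.22]
```

```bash
python3 -m creep '[{"delta_pos":[-1,0,2],"roll":0},{"delta_pos":[0,0,1],"roll":0},{"delta_pos":[0,0,0],"roll":0}]' 0 25; python3 s.py 645 -132.7 178;  python3 -m creep '[{"delta_pos":[0,0,2],"roll":0},{"delta_pos":[0,0,0],"roll":0}]' 0 10; python3 s.py 645 -132.7 178
```

```text
time_s: 7.4
tcp_pos: [644.6, -133.1, 178.9]
eef_rot: [-0.0, 1.0, -0.003, -0.003]
wrist_force: [0.8, -0.1, -0.3]
gripper_width: 22.2
7.4 [ 644.58 -133.13  178.93] F [ 0.77 -0.12 -0.3 ] w 22.2 yaw -0.006 zax [-0.01  0.   -1.  ] q [-0.31  0.56  1.5  -0.    1.09  1.27]
delta tool [ 0.43 -0.43  0.93]
time_s: 7.65
tcp_pos: [645.3, -133.4, 177.6]
eef_rot: [-0.0, 1.0, -0.003, -0.002]
wrist_force: [0.5, 0.2, 1.1]
gripper_width: 23.2
7.65 [ 645.29 -133.44  177.58] F [0.55 0.25 1.06] w 23.2 yaw -0.006 zax [-0.  0. -1.] q [-0.31  0.57  1.5  -0.    1.08  1.27]
delta tool [-0.29 -0.74 -0.42]
```

```bash
python3 -m creep '[{"delta_pos":[0,0,1],"roll":0},{"delta_pos":[0,0,0],"roll":0}]' 0 10; python3 s.py 645 -132.7 178;  python3 -m creep '[{"delta_pos":[0,0,0],"roll":0},{"delta_pos":[0,0,0],"roll":0},{"delta_pos":[0,0,0],"roll":0}]' 0.4; python3 s.py; python3 - <<'E'
from plant import optics; import cv2
a=optics.grab_frame("wrist")[40:300,120:520];b=optics.grab_frame("side")[80:180,270:400];t=optics.grab_frame("top")[120:220,380:510]
cv2.imwrite("pics/w4.png",cv2.vconcat([cv2.hconcat([cv2.resize(b,(390,300),interpolation=2),cv2.resize(t,(390,300),interpolation=2)]),cv2.resize(a,(780,280))]))
E
```

```text
time_s: 7.9
tcp_pos: [645.8, -133.6, 177.2]
eef_rot: [0.0, 1.0, -0.003, -0.001]
wrist_force: [-0.4, 0.5, 1.5]
gripper_width: 23.0
7.9 [ 645.85 -133.61  177.15] F [-0.45  0.52  1.49] w 23.0 yaw -0.006 zax [-0. -0. -1.] q [-0.31  0.57  1.5  -0.    1.08  1.27]
delta tool [-0.85 -0.91 -0.84]
time_s: 8.28
tcp_pos: [645.2, -133.4, 176.6]
eef_rot: [-0.0, 1.0, -0.003, -0.002]
wrist_force: [-0.3, -0.8, 0.3]
gripper_width: 34.8
8.275 [ 645.23 -133.38  176.61] F [-0.28 -0.76  0.33] w 34.8 yaw -0.006 zax [-0.  0. -1.] q [-0.31  0.57  1.5  -0.    1.08  1.27]
```

View pics/w4.png

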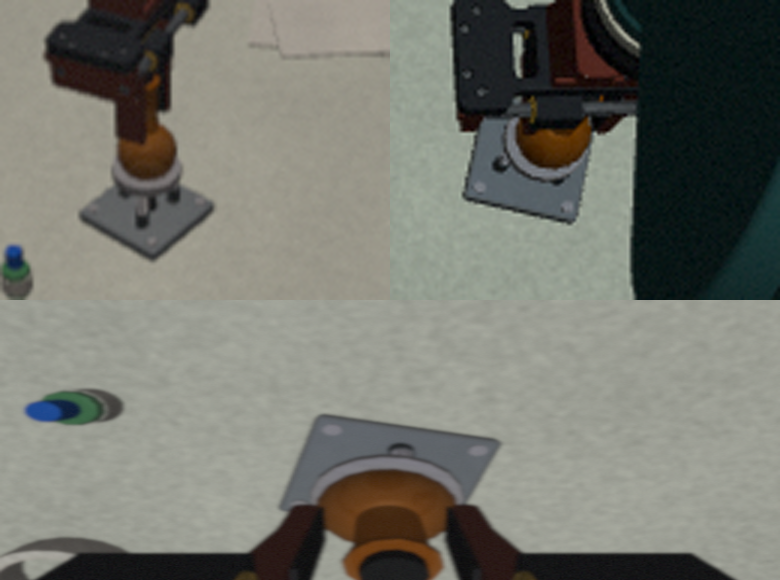

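The small flask is seated centrally in the ring and released. I open wide, rise and go over the large flask.

```bash
python3 -m creep '[{"delta_pos":[0,0,0],"roll":0},{"delta_pos":[0,0,0],"roll":0},{"delta_pos":[0,0,0],"roll":0},{"delta_pos":[0,0,0],"roll":0},{"delta_pos":[0,0,-15],"roll":0},{"delta_pos":[0,0,-30],"roll":0},{"delta_pos":[0,0,-30],"roll":0},{"delta_pos":[0,0,-25],"roll":0},{"delta_pos":[0,0,0],"roll":0}]' 1; python3 s.py 448.7 105.2 260
```

```text
time_s: 9.55
tcp_pos: [646.2, -133.6, 283.6]
eef_rot: [0.0, 1.0, -0.003, -0.001]
wrist_force: [0.6, 0.2, -0.4]
gripper_width: 87.8
9.55 [ 646.23 -133.55  283.57] F [ 0.6   0.17 -0.43] w 87.8 yaw -0.006 zax [-0. -0. -1.] q [-0.31  0.46  1.39 -0.    1.29  1.27]
delta tool [-198.98 -237.53   23.66]
```

```bash
python3 -m creep '[{"delta_pos":[-20,-25,0],"roll":0},{"delta_pos":[-30,-36,0],"roll":0},{"delta_pos":[-30,-36,3],"roll":0},{"delta_pos":[-30,-36,3],"roll":0},{"delta_pos":[-30,-36,3],"roll":0},{"delta_pos":[-30,-36,3],"roll":0},{"delta_pos":[-20,-24,3],"roll":0},{"delta_pos":[-9,-9,3],"roll":0},{"delta_pos":[0,0,0],"roll":0},{"delta_pos":[0,0,0],"roll":0}]' 1; python3 s.py 448.7 105.2 144
```

```text
time_s: 10.8
tcp_pos: [440.6, 110.8, 259.8]
eef_rot: [0.001, 1.0, -0.004, -0.003]
wrist_force: [0.1, -0.1, -0.1]
gripper_width: 87.7
10.8 [440.55 110.83 259.77] F [ 0.14 -0.09 -0.14] w 87.7 yaw -0.008 zax [-0.01 -0.   -1.  ] q [ 0.09  0.2   1.86 -0.    1.08  1.67]
delta tool [  8.9    5.41 115.73]
```

```bash
python3 -m creep '[{"delta_pos":[9,5,10],"roll":0},{"delta_pos":[0,0,20],"roll":0},{"delta_pos":[0,0,0],"roll":0},{"delta_pos":[0,0,0],"roll":0}]' 1; python3 s.py 448.7 105.2 144
```

```text
time_s: 11.3
tcp_pos: [454.4, 102.5, 228.4]
eef_rot: [0.001, 1.0, -0.006, -0.001]
wrist_force: [-0.0, -0.1, 0.6]
gripper_width: 87.9
11.3 [454.44 102.52 228.43] F [-0.05 -0.12  0.57] w 87.9 yaw -0.012 zax [-0. -0. -1.] q [ 0.07  0.26  1.88 -0.    1.01  1.66]
delta tool [-5.52 -2.78 84.44]
```

```bash
python3 -m creep '[{"delta_pos":[-5,-2,0],"roll":0},{"delta_pos":[0,0,0],"roll":0},{"delta_pos":[0,0,25],"roll":0},{"delta_pos":[0,0,25],"roll":0},{"delta_pos":[0,0,15],"roll":0},{"delta_pos":[0,0,0],"roll":0}]' 1; python3 s.py 448.7 105.2 144
```

```text
time_s: 12.05
tcp_pos: [451.4, 105.0, 164.9]
eef_rot: [0.001, 1.0, -0.005, 0.002]
wrist_force: [0.6, 0.2, -0.2]
gripper_width: 87.8
12.05 [451.39 104.96 164.86] F [ 0.64  0.18 -0.22] w 87.8 yaw -0.011 zax [ 0. -0. -1.] q [ 0.08  0.35  1.95 -0.    0.83  1.66]
delta tool [-2.78 -0.24 20.85]
```

```bash
python3 -m creep '[{"delta_pos":[-2,0,14],"roll":0},{"delta_pos":[-1,0,5],"roll":0},{"delta_pos":[0,0,0],"roll":0}]' 1; python3 s.py 448.7 105.2 144; python3 -m creep '[{"delta_pos":[0,0,0],"roll":0},{"delta_pos":[0,0,0],"roll":0},{"delta_pos":[0,0,0],"roll":0},{"delta_pos":[0,0,0],"roll":0},{"delta_pos":[0,0,0],"roll":0},{"delta_pos":[0,0,0],"roll":0},{"delta_pos":[0,0,0],"roll":0},{"delta_pos":[0,0,0],"roll":0}]' 0 45;python3 s.py 448.7 105.2 144
```

```text
time_s: 12.42
tcp_pos: [450.0, 105.3, 147.7]
eef_rot: [0.001, 1.0, -0.005, 0.004]
wrist_force: [-0.5, 0.1, 0.3]
gripper_width: 87.8
12.425 [450.05 105.3  147.72] F [-0.5   0.08  0.28] w 87.8 yaw -0.01 zax [ 0.01 -0.   -1.  ] q [ 0.08  0.38  1.97 -0.    0.78  1.66]
delta tool [-1.38  0.11  3.71]
time_s: 13.42
tcp_pos: [451.2, 105.4, 149.3]
eef_rot: [0.0, 1.0, -0.005, 0.006]
wrist_force: [-0.2, 0.5, 0.5]
gripper_width: 27.8
13.425 [451.16 105.43 149.28] F [-0.19  0.46  0.52] w 27.8 yaw -0.01 zax [ 0.01 -0.   -1.  ] q [ 0.08  0.38  1.97 -0.    0.78  1.66]
delta tool [-2.52  0.25  5.26]
```

```bash
python3 -m creep '[{"delta_pos":[0,0,-15],"roll":0},{"delta_pos":[0,0,-25],"roll":0},{"delta_pos":[0,0,-25],"roll":0},{"delta_pos":[0,0,-25],"roll":0},{"delta_pos":[0,0,0],"roll":0},{"delta_pos":[0,0,0],"roll":0}]' 0 45; python3 s.py 645.5 163.6 240
```

```text
time_s: 14.18
tcp_pos: [447.9, 105.3, 239.2]
eef_rot: [0.001, 1.0, -0.005, 0.003]
wrist_force: [-0.3, 0.4, -1.7]
gripper_width: 28.1
14.175 [447.93 105.27 239.21] F [-0.3   0.39 -1.67] w 28.1 yaw -0.01 zax [ 0.01 -0.   -1.  ] q [ 0.08  0.23  1.88 -0.    1.02  1.66]
delta tool [196.96 -60.34   0.21]
```

```bash
python3 -m creep '[{"delta_pos":[20,-6,0],"roll":0},{"delta_pos":[32,-10,0],"roll":0},{"delta_pos":[36,-11,0],"roll":0},{"delta_pos":[36,-11,0],"roll":0},{"delta_pos":[36,-11,0],"roll":0},{"delta_pos":[25,-8,0],"roll":0},{"delta_pos":[10,-3,0],"roll":0},{"delta_pos":[0,0,0],"roll":0},{"delta_pos":[0,0,0],"roll":0}]' 0 45; python3 s.py 645.5 163.6 206
```

```text
time_s: 15.3
tcp_pos: [640.6, 163.5, 223.1]
eef_rot: [0.003, 1.0, -0.005, -0.01]
wrist_force: [0.1, 0.5, -0.8]
gripper_width: 27.7
15.3 [640.56 163.51 223.06] F [ 0.07  0.5  -0.79] w 27.7 yaw -0.011 zax [-0.02 -0.   -1.  ] q [ 0.15  0.53  1.44 -0.    1.19  1.73]
delta tool [ 5.27 -0.23 16.96]
```

```bash
python3 -m creep '[{"delta_pos":[6,0,0],"roll":0},{"delta_pos":[0,0,8],"roll":0},{"delta_pos":[0,0,0],"roll":0},{"delta_pos":[0,0,0],"roll":0}]' 0 45; python3 s.py 645.5 163.6 206; python3 - <<'E'
from plant import optics; import cv2
a=optics.grab_frame("wrist")[40:300,120:520];b=optics.grab_frame("side")[150:250,200:330];t=optics.grab_frame("top")[120:220,230:360]
cv2.imwrite("pics/w5.png",cv2.vconcat([cv2.hconcat([cv2.resize(b,(390,300),interpolation=2),cv2.resize(t,(390,300),interpolation=2)]),cv2.resize(a,(780,280))]))
E
```

```text
time_s: 15.8
tcp_pos: [644.9, 162.8, 214.8]
eef_rot: [0.003, 1.0, -0.006, -0.01]
wrist_force: [-0.3, 0.1, -1.3]
gripper_width: 27.8
15.8 [644.94 162.78 214.78] F [-0.31  0.15 -1.3 ] w 27.8 yaw -0.011 zax [-0.02 -0.01 -1.  ] q [ 0.14  0.54  1.44 -0.    1.18  1.73]
delta tool [ 0.73 -0.88  8.77]
```

View pics/w5.png

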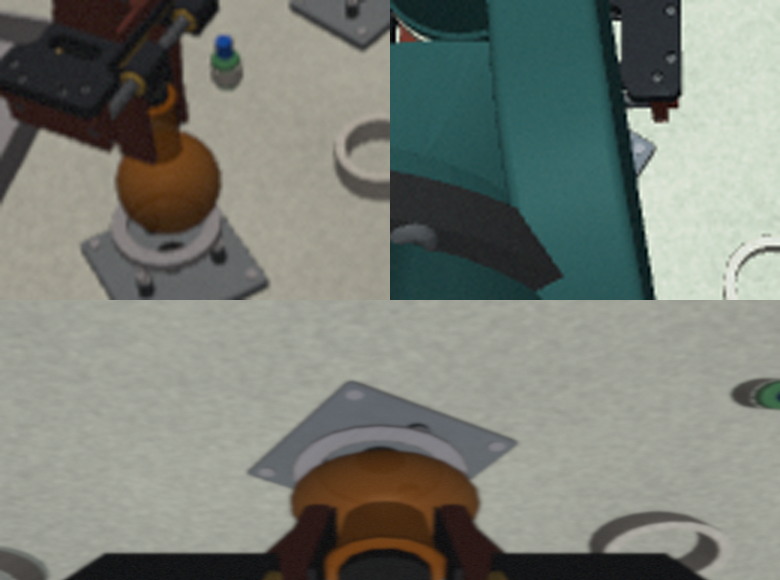

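```bash
python3 - <<'E'
from h import *
np.set_printoptions(precision=1,suppress=True)
s=(np.array((168.5,182))+.5)/3-.5+[200,150]
for z in(92,94.5,97): print(z,atz('side',s,z))
# wrist
from plant import readout
from scipy.spatial.transform import Rotation as R
o=readout.observe();q=o['eef_rot'];M=R.from_quat([*q[1:],q[0]]).as_matrix()
i=optics.camera_info('wrist');T=np.array(i['T_tool_cam'])
def pix(p):
    c=np.linalg.inv(T)@[*(M.T@(np.array(p)-o['tcp_pos'])),1]; u=np.array([i['fx']*c[0]/c[2]+i['cx'],i['fy']*c[1]/c[2]+i['cy']])
    return ((u-[120,40]+.5)*[1.95,280/260]-.5)
for n,p in dict(far=(680.2,163.6,55),left=(643.2,200.6,55),right=(643.2,126.6,55),ball=(642,163.3,94.5),ballL=(642,197.3,94.5),ballR=(642,129.3,94.5)).items(): print(n,pix(p)-[0,0]+[0,300])
E
```

```text
92 [639.2 161.1  92. ]
94.5 [637.9 162.9  94.5]
97 [636.6 164.7  97. ]
far [377.6 426. ]
left [290.3 475.1]
right [467.3 473.9]
ball [379.3 495.9]
ballL [283.9 496.5]
ballR [474.6 495.2]
```

In the side view the large ball is centred at (168,182), which puts it at about (638,163), so about 5 mm short in x. The wrist view confirms y to about 1 mm. I shift and lower.

```bash
python3 -m creep '[{"delta_pos":[5,-1,0],"roll":0},{"delta_pos":[0,0,0],"roll":0},{"delta_pos":[0,0,5],"roll":0},{"delta_pos":[0,0,4],"roll":0},{"delta_pos":[0,0,0],"roll":0}]' 0 45; python3 s.py 649.5 163.6 197; python3 -m creep '[{"delta_pos":[0,0,3],"roll":0},{"delta_pos":[0,0,3],"roll":0},{"delta_pos":[0,0,0],"roll":0}]' 0 45; python3 s.py 649.5 163.6 197
```

```text
time_s: 16.58
tcp_pos: [650.2, 163.9, 205.1]
eef_rot: [0.003, 1.0, -0.005, -0.01]
wrist_force: [0.0, 0.2, -1.1]
gripper_width: 27.6
16.575 [650.23 163.88 205.08] F [ 0.03  0.22 -1.13] w 27.6 yaw -0.011 zax [-0.02 -0.01 -1.  ] q [ 0.14  0.56  1.43 -0.    1.17  1.73]
delta tool [-0.57  0.25  8.09]
time_s: 16.95
tcp_pos: [650.0, 163.8, 198.5]
eef_rot: [0.003, 1.0, -0.005, -0.01]
wrist_force: [0.3, 0.0, -1.4]
gripper_width: 28.1
16.95 [650.   163.84 198.55] F [ 0.28  0.02 -1.35] w 28.1 yaw -0.011 zax [-0.02 -0.01 -1.  ] q [ 0.14  0.56  1.44 -0.    1.16  1.73]
delta tool [-0.47  0.24  1.56]
```

```bash
python3 -m creep '[{"delta_pos":[0,0,2],"roll":0},{"delta_pos":[0,0,1],"roll":0},{"delta_pos":[0,0,0],"roll":0}]' 0 60; python3 s.py 649.5 163.6 179; python3 -m creep '[{"delta_pos":[0,0,3],"roll":0},{"delta_pos":[0,0,3],"roll":0}]' 0 60; python3 s.py 649.5 163.6 179
```

```text
time_s: 17.32
tcp_pos: [650.9, 164.1, 196.8]
eef_rot: [0.002, 1.0, -0.005, -0.009]
wrist_force: [-0.5, 0.5, -0.0]
gripper_width: 27.4
17.325 [650.92 164.13 196.77] F [-0.52  0.51 -0.  ] w 27.4 yaw -0.011 zax [-0.02 -0.   -1.  ] q [ 0.15  0.57  1.44 -0.    1.15  1.73]
delta tool [-1.1   0.46 17.79]
time_s: 17.58
tcp_pos: [651.4, 164.3, 191.6]
eef_rot: [0.002, 1.0, -0.005, -0.008]
wrist_force: [-0.5, 0.9, 4.4]
gripper_width: 27.5
17.575 [651.37 164.25 191.62] F [-0.49  0.93  4.42] w 27.5 yaw -0.011 zax [-0.02 -0.   -1.  ] q [ 0.15  0.57  1.45 -0.    1.14  1.73]
delta tool [-1.67  0.62 12.65]
```

```bash
python3 -m creep '[{"delta_pos":[0,0,4],"roll":0},{"delta_pos":[0,0,4],"roll":0}]' 0 60; python3 s.py 649.5 163.6 179;  python3 -m creep '[{"delta_pos":[0,0,3],"roll":0},{"delta_pos":[0,0,3],"roll":0}]' 0 60; python3 s.py 649.5 163.6 179
```

```text
time_s: 17.82
tcp_pos: [651.7, 164.3, 184.2]
eef_rot: [0.002, 1.0, -0.005, -0.007]
wrist_force: [-0.7, 0.3, 7.1]
gripper_width: 27.8
17.825 [651.74 164.26 184.23] F [-0.7   0.32  7.1 ] w 27.8 yaw -0.011 zax [-0.01 -0.   -1.  ] q [ 0.15  0.58  1.45 -0.    1.13  1.73]
delta tool [-2.16  0.67  5.27]
time_s: 18.08
tcp_pos: [652.2, 164.2, 179.4]
eef_rot: [0.002, 1.0, -0.005, -0.006]
wrist_force: [-2.1, 0.0, 9.8]
gripper_width: 27.2
18.075 [652.23 164.25 179.39] F [-2.1   0.04  9.75] w 27.2 yaw -0.011 zax [-0.01 -0.   -1.  ] q [ 0.15  0.58  1.46 -0.    1.12  1.73]
delta tool [-2.72  0.68  0.42]
```

```bash
python3 -m creep '[{"delta_pos":[0,0,2],"roll":0},{"delta_pos":[0,0,2],"roll":0}]' 0 60; python3 s.py;  python3 -m creep '[{"delta_pos":[0,0,2],"roll":0},{"delta_pos":[0,0,2],"roll":0}]' 0 60; python3 s.py
```

```text
time_s: 18.32
tcp_pos: [653.2, 164.3, 177.9]
eef_rot: [0.002, 1.0, -0.005, -0.005]
wrist_force: [-3.1, -0.6, 19.1]
gripper_width: 27.6
18.325 [653.2  164.28 177.94] F [-3.14 -0.6  19.12] w 27.6 yaw -0.011 zax [-0.01 -0.   -1.  ] q [ 0.14  0.59  1.46 -0.    1.11  1.73]
time_s: 18.58
tcp_pos: [654.3, 164.3, 178.1]
eef_rot: [0.002, 1.0, -0.005, -0.003]
wrist_force: [-3.4, 0.3, 16.4]
gripper_width: 27.2
18.575 [654.32 164.34 178.07] F [-3.42  0.29 16.4 ] w 27.2 yaw -0.01 zax [-0.01 -0.   -1.  ] q [ 0.14  0.58  1.46 -0.    1.11  1.73]
```

At the bottom stop: force jumped to about 19 N with no more travel. One last small press, hold, and a final look.

```bash
python3 -m creep '[{"delta_pos":[-1,0,2],"roll":0}]' 0 60; python3 s.py; python3 - <<'E'
from plant import optics; import cv2
a=optics.grab_frame("wrist")[40:300,120:520];b=optics.grab_frame("side")[100:260,200:400]
for k in range(8): optics.grab_frame("side")
cv2.imwrite("pics/w6.png",cv2.vconcat([cv2.resize(b,(500,400),interpolation=2),cv2.resize(a,(500,190))]))
E
python3 s.py
```

```text
time_s: 18.7
tcp_pos: [653.8, 164.3, 178.1]
eef_rot: [0.002, 1.0, -0.005, -0.002]
wrist_force: [-3.6, -0.9, 14.8]
gripper_width: 27.1
18.7 [653.84 164.31 178.07] F [-3.62 -0.94 14.82] w 27.1 yaw -0.01 zax [-0. -0. -1.] q [ 0.15  0.58  1.46 -0.    1.1   1.73]
19.2 [653.84 164.32 178.06] F [-3.68 -0.51 15.35] w 27.5 yaw -0.01 zax [-0. -0. -1.] q [ 0.15  0.58  1.46 -0.    1.1   1.73]
```

View pics/w6.png

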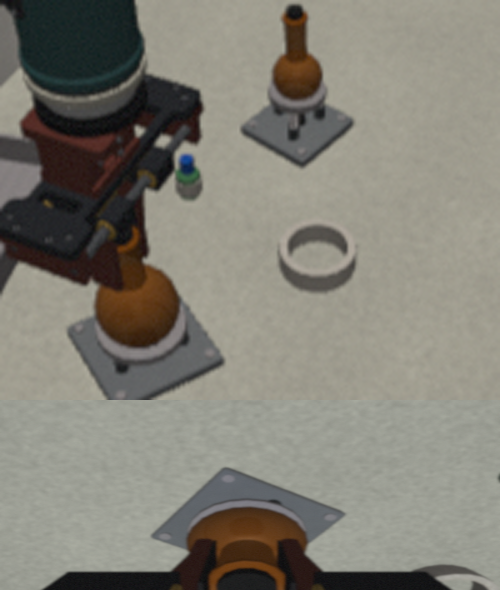

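The picture shows the small flask upright in its ring at about (298,85). The large flask at (138,305) is seated in the lowered ring, with the fingers only on its neck. The vial and tape haven't moved, and the force held steady at about 15 N for 0.5 s. Handing in.

```bash
python3 -c "
from plant import workorder; print(workorder.finish_job())"; python3 s.py
```

```text
the job is handed in; nothing more can be done
None
the job is handed in; nothing more can be done
```

I set the small flask in the small cradle and released it. The large flask went into the large cradle, and I pressed it to the bottom stop and handed the job in still holding it (60 N grip setting). `finish_job` reports no verdict, so I have none to give you.

- **Large flask:** the tool moved down about 19 mm after first contact. The force rose from about 4 N to 10 N on the spring, then jumped to 19 N with no further travel. It held steady at about 15 N for the last 0.5 s before hand-in, and only the fingers touched the flask, on its neck.
- **Small flask:** the last picture shows it upright in its ring and untouched.
- **Other objects:** the vial and the tape looked unmoved in that picture. The jar was outside that crop, so I did not check it; the arm never went near it.
- **Mismatches:** both flasks hung 4–5 mm short in x before placing, which I corrected from the pictures. The gripper read about 2 mm wider than the nominal neck widths, with no harm seen. A sideways force of about 3.6 N remained while pressing. I viewed 9 pictures in all, and the clock was at about 19 s of the 64 s allowed.

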